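Make up an injection kit and a dressing kit

TASK

Make up two kits from the stock lying along the front of the table (not the instruments on the raised tray). Injection kit, in the tray with the round pocket: stand the glass vial upright in the round pocket and lay the syringe lengthwise in the long pocket. Dressing kit, in the tray with the square pocket: lay the tape roll flat in the square pocket and the thumb forceps lengthwise in the long pocket. Everything must sit down fully within its pocket; leave the marker pen where it is.

Things in the scene. Friction and masses are not known exactly. Their poses are not given: they have to be found in the camera images.
- injection_tray: Injection kit tray: aluminium tray with grey-lined pockets, fixed to the table, 164 x 168 mm (x, y) and 8 mm thick, with two pockets sunk 4 mm deep (pocket floors 4 mm, tray top 8 mm above the table). Origin: centre of the underside; z up. Long pocket: 60 mm (x) by 156 mm (y), centred at x = -46 mm, y = 0. Its other pocket is ROUND, 70 mm in diameter, centred at x = +32 mm, y = 0.
- dressing_tray: Dressing kit tray: aluminium tray with grey-lined pockets, fixed to the table, 164 x 168 mm (x, y) and 8 mm thick, with two pockets sunk 4 mm deep (pocket floors 4 mm, tray top 8 mm above the table). Origin: centre of the underside; z up. Long pocket: 60 mm (x) by 156 mm (y), centred at x = -46 mm, y = 0. Its other pocket is SQUARE, 84 by 84 mm, centred at x = +32 mm, y = 0.
- vial: Capped glass injection vial standing upright, body 43 mm in diameter up to about 60 mm height, narrower cap, 77 mm tall in all. Origin: centre of the underside; z up. Grip round the body about 45 mm above the underside.
- tape_roll: Roll of adhesive tape lying flat, a ring 62 mm in outer diameter and 25 mm high. Origin: centre of the underside; z up. Grip across the outer diameter.
- syringe: Syringe without needle, lying flat, 118 mm long along its y axis, barrel 12 mm wide (x) and 18 mm high from y = -46 to +32 mm, flange 30 mm wide at y = +33 mm, plunger beyond. Origin: middle of the length, on the underside. Grip across x at the origin. Either way round will do in the pocket.
- forceps: Steel thumb forceps (tweezers without finger rings), lying flat, 132 mm long along its y axis, 19 mm wide (x) and 10 mm high at the middle, rigid. Origin: middle of the length, on the underside. Grip across x at the origin. Either way round will do in the pocket.
- marker: Marker pen with cap, 132 mm long along its y axis, 14 mm thick, lying among the stock; part of no kit, to be left alone. Origin: middle of the length, on the underside. (Beyond the stock to the left a steel instrument tray stands on a stool, its rim 0.24 m high, over world x > 0.50 and y > 0.10 m: keep the arm clear of it.)

How it is judged:
By the outcome, as a careful person would: the job done as asked, in the order asked, and still so for the second after the job is handed in, with the robot touching nothing.
It also fails if it takes over 128 s, if anything falls off the work surface, if the arm or the gripper's body presses on something with over 40 N, if the wrist force passes 120 N, or if a joint passes its speed limit or range.

ROBOT

A 7-joint arm with a two-finger parallel gripper is mounted at the origin on a cart in front of the work surface, level with it; the furniture and walls round the work are solid. World frame = base frame: x ahead of the robot, y to its left, z up, the work surface at z = 0. Lengths are in m, angles in rad, forces in N, time in s.
With the tool pointing down it reaches from about 0.35 to 0.9 m from the base axis. Payload 8.1 kg.
Tool frame: the origin (TCP) lies on the centre line of the jaws, within the pads' length; the fingertips stand 17 mm ahead of it and the grasp point (between the pads) lies 2 mm behind it; z points along the fingers, y is the direction in which the jaws open and shut (so a half turn about z gives the same grasp; the last joint's range is limited). The gripper opens to 92 mm and grips with 3 to 60 N. Pads are 19 mm wide; open, the fingers measure 130 mm over their backs; the gripper's body (75 mm by 190 mm) begins 47 mm behind the grasp point.
Start: joints at [-1.365, 0.434, 0.025, 1.573, -0.012, 1.134, -0.075], TCP at [0.19, 0.595, 0.244] pointing down, gripper open.
Joint ranges: [-2.62, 2.62], [-0.44, 2.09], [-1.27, 1.32], [0.08, 2.57], [-1.32, 4.46], [0.12, 2], [-2.74, 2.74]. Speed limits (rad/s): [2.22, 2.22, 3.01, 3.01, 3.14, 3.14, 3.14].

INTERFACE

Orientations are given as a rotation vector (axis times angle).
In Python, from cell import arm, imaging, job gives the robot as it stands.
- The arm moves only by the tool jog_arm, never from a script. Its argument "moves" is a list of rows, each an object with "fingers": the closure, from -1 (fully open) to 1 (shut); "xyz": the shift along the tool's x, y, z in cm, a list of three; "angular": the turn, a rotation vector about the tool's x, y, z in rad, a list of three. In form: [{"fingers": fingers, "xyz": [dx, dy, dz], "angular": [ax, ay, az]}, ...]. A call has 1 to 12 rows; each row is the pose to reach, as a shift and turn from the pose commanded when the call began, along the tool's axes at that moment; what a row does not reach only later rows make up. A row lasts 1/8 s, in which the tool goes at most 62.5 mm and 10.7 degrees, less where a joint would pass 70% of its speed; a pose out of reach is approached as far as the arm can. A call with a gripper value outside its range is refused whole. The fingers move at their own pace and stop on an object; "grip_force" is the grip in N (left out, the last holds). Time passes only in rows, so rows that repeat a pose let the fingers close. It gives the time, the measured TCP pose, the force and the opening at its end, in the units of the state.
- arm.observe(): the state, without advancing time (a new reading comes with each control period).
- imaging.get_image(name): name is "side" or "top" or "wrist"; returns the picture (420x560x3 uint8, red, green, blue); there is no depth.
- imaging.camera_params(name): a dict with "fx", "fy", "cx", "cy" (pixels), "rvec" (rotation vector, rad) and "tvec" (3), from world to camera coordinates, as OpenCV has them; the wrist camera has in their place "hand_eye" (4x4, takes a point from camera to tool coordinates, whose origin is the TCP and whose axes are the flange's). Camera axes: x right, y down, z forward; pixel columns grow to the right and rows downward; lengths in m; the calibration is good to about 2 mm. A picture is of the moment at which its call begins: read the wrist's pose just before it. camera_params takes no time and is no camera call.
- job.sign_off(): hands the job in, once; it reports no verdict.
The state is a dict: "clock": time; "joints": joint angles; "dq": joint speeds; "joint_efforts": joint torques, N m; "position": TCP position; "ee_rot": TCP orientation; "force": force on the tool from outside, world axes, zero at the start; "ft_torque": the same for the moment, N m; "width": opening from 0.0 (shut) to 1.0 (fully open).
Only numpy, scipy, OpenCV 4.12 (cv2) and the standard library are available. Lean on these libraries where they do the work, as an engineer would, in place of code of your own. Each camera call takes 0.05 s, during which the arm holds its last target. There are 200 camera calls.

## Working session

There is one attempt and no reset: what is moved stays moved. The work goes in short steps, Python scripts to look and compute and a tool call to move; the robot and the scene stay as the last step left them, time stands still between calls to the robot, and variables do not carry over. Pictures are saved under pics/ and viewed, about 12 in all and at most 16, crops included, and the job is handed in when it is done.

Besides the shell and the picture viewer there is one more tool, called after "Emit:" as a command line: name --argument value ..., lists and objects as JSON in quotes. jog_arm: Moves the arm, as the interface text tells. Its arguments: {"type":"object","properties":{"moves":{"type":"array"},"grip_force":{"type":"number"}},"required":["moves"]}

```bash
mkdir -p pics; ls; python3 - <<'E'
from cell import arm, imaging, job
import cv2
s=arm.observe();print({k:s[k] for k in('clock','position','ee_rot','force','width','joints')})
for n in('top','side'):
    cv2.imwrite(f'pics/{n}0.png',cv2.cvtColor(imaging.get_image(n),cv2.COLOR_RGB2BGR)); print(imaging.camera_params(n))
print(imaging.camera_params('wrist'))
E
```

```text
pics
{'clock': 0.0, 'position': array([0.18984588, 0.59496561, 0.24297204]), 'ee_rot': array([-4.83197126e-01, -3.10411514e+00,  2.38166179e-03]), 'force': array([ 0.71366731, -0.27971281,  0.55283456]), 'width': 1.000622182306846, 'joints': array([-1.36462838,  0.43517676,  0.02499855,  1.57410204, -0.01160846,
        1.13397824, -0.07508356])}
{'fx': 530.1208468145638, 'fy': 530.1208468145638, 'cx': 274.3679576181586, 'cy': 206.44971681761723, 'rvec': array([ 2.20411525, -2.14238466,  0.11647654]), 'tvec': array([-0.06855417,  0.53517687,  1.42884654])}
{'fx': 462.8432994041557, 'fy': 462.8432994041557, 'cx': 281.40563145676043, 'cy': 208.64838759050124, 'rvec': array([ 2.13009948, -0.33288458,  0.20965816]), 'tvec': array([-0.51624921,  0.09278694,  0.94389828])}
{'fx': 291.4465513428959, 'fy': 291.4465513428959, 'cx': 278.0442420093993, 'cy': 208.629062859293, 'hand_eye': array([[-2.66907054e-05, -9.64683677e-01, -2.63411092e-01,
         6.98449530e-02],
       [ 9.99999641e-01,  1.97478080e-04, -8.24546053e-04,
         4.17475545e-04],
       [ 8.47444035e-04, -2.63411019e-01,  9.64683325e-01,
        -1.39704293e-01],
       [ 0.00000000e+00,  0.00000000e+00,  0.00000000e+00,
         1.00000000e+00]])}
```

View pics/top0.png

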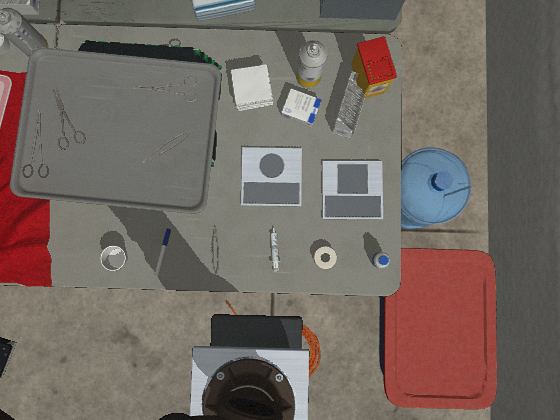

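View pics/side0.png

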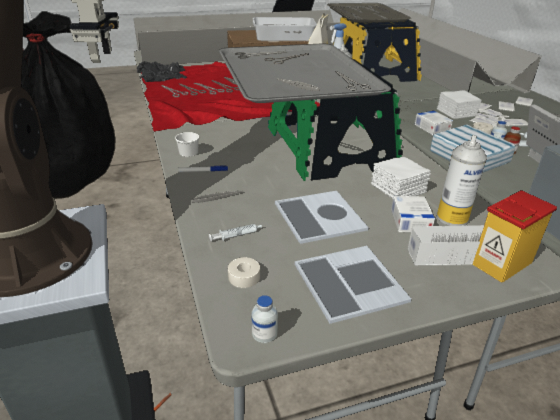

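The top view shows the vial cap at (381,260), tape (325,257), syringe (275,248), forceps (214,249) and marker (163,250). The injection tray is at about (271,176) and the dressing tray at about (352,188). The arm is off-frame to the left. Next I'll localise these in the top view.

```bash
cat > h.py <<'E'
import numpy as np, cv2
from scipy.spatial.transform import Rotation as R
from cell import arm, imaging, job
def cam(n):
    p=imaging.camera_params(n); K=np.array([[p['fx'],0,p['cx']],[0,p['fy'],p['cy']],[0,0,1]])
    if n!='wrist':
        Rc=R.from_rotvec(p['rvec']).as_matrix(); return K,Rc.T,-Rc.T@p['tvec']
    s=arm.observe(); T=np.eye(4); T[:3,:3]=R.from_rotvec(s['ee_rot']).as_matrix(); T[:3,3]=s['position']
    T=T@p['hand_eye']; return K,T[:3,:3],T[:3,3]
def rays(c,uv,z):
    K,Rw,o=c; d=(Rw@np.linalg.inv(K)@np.c_[np.atleast_2d(uv),np.ones(len(np.atleast_2d(uv)))].T).T
    return o+d*((z-o[2])/d[:,2])[:,None]
def proj(c,P):
    K,Rw,o=c; q=(K@Rw.T@(np.atleast_2d(P)-o).T).T; return q[:,:2]/q[:,2:]
def grab(n,save=None):
    c=cam(n); im=cv2.cvtColor(imaging.get_image(n),cv2.COLOR_RGB2BGR)
    if save: cv2.imwrite(f'pics/{save}.png',im)
    return c,im
def go(xyz,jaw):
    """jog numbers: shift (cm) in tool axes and turn, to TCP xyz, tool down, jaw axis at angle jaw (deg from world +x)"""
    s=arm.observe(); A=R.from_rotvec(s['ee_rot']); best=None
    for k in (0,180):
        a=np.radians(jaw+k); y=np.array([np.cos(a),np.sin(a),0]); z=np.array([0,0,-1.]); x=np.cross(y,z)
        r=(A.inv()*R.from_matrix(np.c_[x,y,z])).as_rotvec()
        if best is None or np.linalg.norm(r)<np.linalg.norm(best): best=r
    d=A.inv().apply(np.array(xyz)-s['position'])*100
    print('shift cm',d.round(2),'turn',best.round(3),'| pos',s['position'].round(4),'t',round(s['clock'],2),'w',round(s['width'],3),'F',s['force'].round(1))
E
python3 - <<'E'
from h import *
c=cam('top'); im=cv2.imread('pics/top0.png'); hsv=cv2.cvtColor(im,cv2.COLOR_BGR2HSV)
print(rays(c,[[381,260]],.075),rays(c,[[325,257]],.0125),rays(c,[[163,250]],.007))
def blob(name,x0,x1,y0,y1,m,z):
    mm=np.zeros(m.shape,np.uint8); mm[y0:y1,x0:x1]=m[y0:y1,x0:x1]*255
    k=max(cv2.findContours(mm,cv2.RETR_EXTERNAL,cv2.CHAIN_APPROX_NONE)[0],key=cv2.contourArea)
    P=rays(c,k[:,0,:].astype(float),z)[:,:2].astype(np.float32); print(name,cv2.minAreaRect(P))
g=cv2.cvtColor(im,cv2.COLOR_BGR2GRAY)
for n,x0,x1,y0,y1 in(('inj',238,306,142,210),('dre',318,387,155,224)): 
    blob(n,x0,x1,y0,y1,g>165,.008)
for n,x0,x1,y0,y1 in(('round',255,290,150,181),('ilong',240,301,181,207),('square',333,372,161,196),('dlong',323,383,195,218)):
    blob(n,x0,x1,y0,y1,g<140,.008)
blob('tape',308,342,240,275,(hsv[...,2]>180),.025)
blob('syr',262,290,222,275,(hsv[...,2]>165),.009)
cv2.imwrite('pics/c0.png',cv2.resize(im[215:285,140:400],None,fx=3,fy=3,interpolation=cv2.INTER_CUBIC))
E
```

```text
[[ 0.39852393 -0.33770318  0.075     ]] [[ 0.40273354 -0.19649732  0.0125    ]] [[0.40946213 0.25006904 0.007     ]]
inj ((0.623744010925293, -0.04221480339765549), (0.16306546330451965, 0.16708707809448242), 0.6858582496643066)
dre ((0.5931760668754578, -0.27033793926239014), (0.16070178151130676, 0.16651947796344757), 1.6411738395690918)
round ((0.6547238230705261, -0.04145517200231552), (0.0658475011587143, 0.06793030351400375), 46.93307113647461)
ilong ((0.5777014493942261, -0.04300491511821747), (0.05902916193008423, 0.15640997886657715), 1.6551096439361572)
square ((0.62385493516922, -0.2687223553657532), (0.08208205550909042, 0.08538316190242767), 1.664446473121643)
dlong ((0.5464239120483398, -0.27118661999702454), (0.05603243410587311, 0.15430273115634918), 1.6430455446243286)
tape ((0.40137577056884766, -0.19658303260803223), (0.056988202035427094, 0.05741574987769127), 1.5952105522155762)
syr ((0.3935084044933319, -0.06061055138707161), (0.054799262434244156, 0.013761707581579685), 1.6176844835281372)
```

View pics/c0.png

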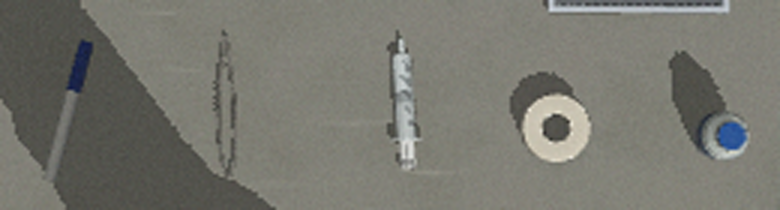

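```bash
python3 - <<'E'
from h import *
c=cam('top')
for n,a,b,z in(('syr',[273.3,226],[275.7,270.7],.008),('forc',[214.7,225.7],[215.7,274],.005)):
    P=rays(c,[a,b],z)[:,:2]; d=P[0]-P[1]; print(n,P.round(4),P.mean(0).round(4),np.linalg.norm(d).round(4),np.degrees(np.arctan2(d[1],d[0])).round(2))
print('vial',rays(c,[[140+732/3,215+135/3]],.077).round(4))
go([0.19,0.595,0.29],90)
go([0.395,-0.06,0.22],90)
E
```

```text
syr [[ 0.4843 -0.052 ]
 [ 0.3615 -0.0621]] [ 0.4229 -0.057 ] 0.1232 4.68
forc [[0.4807 0.1106]
 [0.3478 0.1026]] [0.4142 0.1066] 0.1331 3.43
vial [[ 0.3987 -0.3452  0.077 ]]
shift cm [-0.01 -0.   -4.7 ] turn [-0.001 -0.    -0.309] | pos [0.1899 0.595  0.243 ] t 0.1 w 0.999 F [ 0.7 -0.2 -1.2]
shift cm [-39.45 -56.16   2.39] turn [-0.001 -0.    -0.309] | pos [0.1899 0.595  0.243 ] t 0.1 w 0.999 F [ 0.7 -0.2 -1.2]
```

Emit:
jog_arm --moves '[{"fingers": -1, "xyz": [-5, -9, -2], "angular": [0, 0, -0.1]}, {"fingers": -1, "xyz": [-10, -14, -2], "angular": [0, 0, -0.2]}, {"fingers": -1, "xyz": [-15, -19, -2], "angular": [0, 0, -0.23]}, {"fingers": -1, "xyz": [-18, -24, -2], "angular": [0, 0, -0.23]}, {"fingers": -1, "xyz": [-22, -29, -2], "angular": [0, 0, -0.23]}, {"fingers": -1, "xyz": [-26, -34, -2], "angular": [0, 0, -0.23]}, {"fingers": -1, "xyz": [-30, -39, -1], "angular": [0, 0, -0.23]}, {"fingers": -1, "xyz": [-34, -44, 0], "angular": [0, 0, -0.23]}, {"fingers": -1, "xyz": [-37, -49, 2], "angular": [0, 0, -0.23]}, {"fingers": -1, "xyz": [-40, -53, 5], "angular": [0, 0, -0.23]}, {"fingers": -1, "xyz": [-42, -55, 7], "angular": [0, 0, -0.23]}, {"fingers": -1, "xyz": [-42, -55, 7], "angular": [0, 0, -0.23]}]'

```text
clock: 1.6
position: [0.4226, -0.0594, 0.1725]
ee_rot: [-0.13, -3.138, 0.002]
force: [-0.2, 0.5, -0.7]
width: 1.003
```

```bash
python3 - <<'E'
from h import *
grab('wrist','w1')
go([0.423,-0.057,0.15],94.7)
E
```

```text
shift cm [0.02 0.35 2.2 ] turn [-0.002 -0.002 -0.165] | pos [ 0.4229 -0.0605  0.172 ] t 1.65 w 0.999 F [ 0.6 -1.9 -0.3]
```

View pics/w1.png

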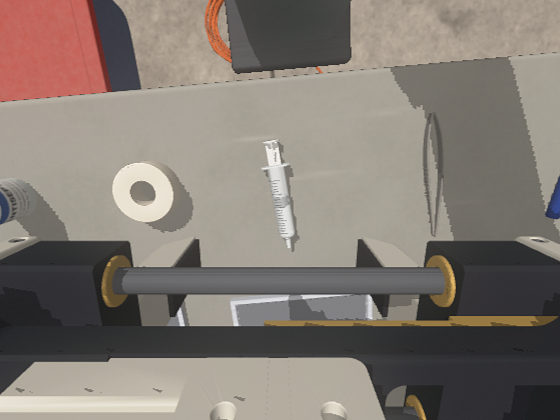

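The wrist view shows the whole syringe: plunger end (270,142), flange (275,168), tip (291,249). The tape is at (143,191) and the forceps run from (432,113) to (433,236).

```bash
python3 - <<'E'
from h import *
c=cam('wrist'); im=cv2.imread('pics/w1.png'); hsv=cv2.cvtColor(im,cv2.COLOR_BGR2HSV)
def blob(m,x0,x1,y0,y1,z):
    mm=np.zeros(m.shape,np.uint8); mm[y0:y1,x0:x1]=m[y0:y1,x0:x1]*255
    k=max(cv2.findContours(mm,cv2.RETR_EXTERNAL,cv2.CHAIN_APPROX_NONE)[0],key=cv2.contourArea)
    return rays(c,k[:,0,:].astype(float),z)[:,:2].astype(np.float32)
mm=cv2.morphologyEx((hsv[...,2]>150).astype(np.uint8),cv2.MORPH_CLOSE,np.ones((5,5)))
print('barrel',cv2.minAreaRect(blob(mm,255,305,173,238,.010)), 'all',cv2.minAreaRect(blob(mm,255,305,130,255,.009)))
P=rays(c,[[270,142],[291,249],[275,168]],.009)[:,:2];d=P[1]-P[0];print('syr ends',P.round(4),P[:2].mean(0),np.linalg.norm(d),np.degrees(np.arctan2(d[1],d[0])))
P=rays(c,[[432,113],[433,236]],.005)[:,:2];d=P[1]-P[0];print('forc',P.round(4),P.mean(0),np.linalg.norm(d),np.degrees(np.arctan2(d[1],d[0])))
print('tape',cv2.minAreaRect(blob((hsv[...,2]>150),105,180,155,228,.025)))
E
```

```text
barrel ((0.43233585357666016, -0.06014731526374817), (0.053995825350284576, 0.07075034081935883), 85.2927474975586) all ((0.42116665840148926, -0.05924054607748985), (0.0550701804459095, 0.1345887929201126), 85.3055419921875)
syr ends [[ 0.365  -0.0643]
 [ 0.4833 -0.0514]
 [ 0.3917 -0.0615]] [ 0.42414916 -0.05784472] 0.11891555479251639 6.196990751568854
forc [[0.3505 0.0996]
 [0.4824 0.1078]] [0.41642949 0.1036909 ] 0.13213026484650164 3.563621088504361
tape ((0.402687132358551, -0.19773612916469574), (0.08360865712165833, 0.073859803378582), 85.23628997802734)
```

```bash
python3 - <<'E'
from h import *
go([0.424,-0.0578,0.022],95.5)
E
```

```text
shift cm [-0.1   0.31 15.  ] turn [-0.002 -0.002 -0.179] | pos [ 0.4229 -0.0605  0.172 ] t 1.65 w 0.999 F [ 0.6 -1.9 -0.3]
```

Emit:
jog_arm --moves '[{"fingers": -1, "xyz": [0, 0.3, 2], "angular": [0, 0, -0.179]}, {"fingers": -1, "xyz": [-0.1, 0.3, 6], "angular": [0, 0, -0.179]}, {"fingers": -1, "xyz": [-0.1, 0.3, 10], "angular": [0, 0, -0.179]}, {"fingers": -1, "xyz": [-0.1, 0.3, 10], "angular": [0, 0, -0.179]}, {"fingers": -1, "xyz": [-0.1, 0.3, 10], "angular": [0, 0, -0.179]}]' --grip_force 15

```text
clock: 2.28
position: [0.4246, -0.0532, 0.0747]
ee_rot: [-0.157, 3.137, 0.0]
force: [0.9, 0.4, -0.5]
width: 0.998
```

```bash
python3 - <<'E'
from h import *
go([0.424,-0.0578,0.022],95.5)
E
```

```text
shift cm [ 0.11 -0.46  5.27] turn [0.    0.001 0.004] | pos [ 0.4246 -0.0532  0.0747] t 2.27 w 0.998 F [ 0.9  0.4 -0.5]
```

Emit:
jog_arm --moves '[{"fingers": -1, "xyz": [0.1, -0.45, 1], "angular": [0, 0, 0]}, {"fingers": -1, "xyz": [0.1, -0.45, 3], "angular": [0, 0, 0]}, {"fingers": -1, "xyz": [0.1, -0.45, 4.5], "angular": [0, 0, 0]}, {"fingers": -1, "xyz": [0.1, -0.45, 5.2], "angular": [0, 0, 0]}, {"fingers": -1, "xyz": [0.1, -0.45, 5.2], "angular": [0, 0, 0]}, {"fingers": -1, "xyz": [0.1, -0.45, 5.2], "angular": [0, 0, 0]}]'

```text
clock: 3.02
position: [0.424, -0.0579, 0.0222]
ee_rot: [-0.157, 3.137, 0.0]
force: [0.1, 0.2, -0.7]
width: 1.0
```

```bash
python3 - <<'E'
from h import *
go([0.424,-0.0578,0.022],95.5)
E
```

```text
shift cm [-0.    0.01  0.02] turn [0.    0.001 0.004] | pos [ 0.424  -0.0579  0.0222] t 3.02 w 1.0 F [ 0.1  0.2 -0.7]
```

Emit:
jog_arm --moves '[{"fingers": 1, "xyz": [0, 0, 0], "angular": [0, 0, 0]}, {"fingers": 1, "xyz": [0, 0, 0], "angular": [0, 0, 0]}, {"fingers": 1, "xyz": [0, 0, 0], "angular": [0, 0, 0]}, {"fingers": 1, "xyz": [0, 0, 0], "angular": [0, 0, 0]}, {"fingers": 1, "xyz": [0, 0, 0], "angular": [0, 0, 0]}, {"fingers": 1, "xyz": [0, 0, 0], "angular": [0, 0, 0]}, {"fingers": 1, "xyz": [0, 0, 0], "angular": [0, 0, 0]}, {"fingers": 1, "xyz": [0, 0, 0], "angular": [0, 0, 0]}, {"fingers": 1, "xyz": [0, 0, 0], "angular": [0, 0, 0]}, {"fingers": 1, "xyz": [0, 0, 0], "angular": [0, 0, 0]}]' --grip_force 15

```text
clock: 4.28
position: [0.4236, -0.0578, 0.0217]
ee_rot: [0.157, -3.138, -0.0]
force: [-0.0, -0.2, -0.4]
width: 0.142
```

Emit:
jog_arm --moves '[{"fingers": 1, "xyz": [0, 0, -1], "angular": [0, 0, 0]}, {"fingers": 1, "xyz": [0, 0, -3], "angular": [0, 0, 0]}, {"fingers": 1, "xyz": [0, 0, -6], "angular": [0, 0, 0]}, {"fingers": 1, "xyz": [0, 0, -8], "angular": [0, 0, 0]}, {"fingers": 1, "xyz": [0, 0, -8], "angular": [0, 0, 0]}, {"fingers": 1, "xyz": [0, 0, -8], "angular": [0, 0, 0]}]'

```text
clock: 5.03
position: [0.4234, -0.0577, 0.1016]
ee_rot: [-0.158, 3.138, 0.0]
force: [-0.6, 0.1, 0.1]
width: 0.142
```

```bash
python3 - <<'E'
from h import *
go([0.575,-0.0425,0.1],1.5)
go([0.575,-0.0425,0.1],181.5)
print(arm.observe()['joints'].round(2))
c,a=grab('wrist'); c,b=grab('side'); cv2.imwrite('pics/w2.png',np.vstack([a[100:330,100:460],b[150:380,100:460]]))
E
```

```text
shift cm [-15.24  -0.     0.16] turn [ 0.     0.    -1.497] | pos [ 0.4234 -0.0577  0.1016] t 5.03 w 0.142 F [-0.6  0.1  0.1]
shift cm [-15.24  -0.     0.16] turn [ 0.     0.    -1.497] | pos [ 0.4234 -0.0577  0.1016] t 5.03 w 0.142 F [-0.6  0.1  0.1]
[-0.34  0.33  0.44  2.23 -0.24  0.63  1.95]
```

View pics/w2.png

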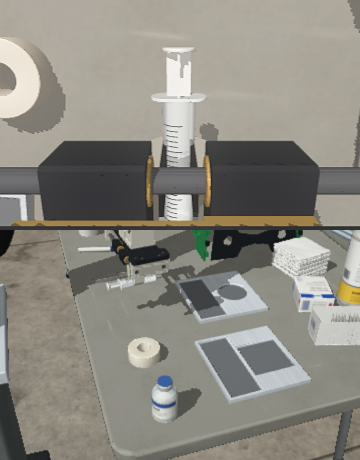

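Emit:
jog_arm --moves '[{"fingers": 1, "xyz": [-2, 0, -2], "angular": [0, 0, 0.18]}, {"fingers": 1, "xyz": [-4, 0, -2], "angular": [0, 0, 0.36]}, {"fingers": 1, "xyz": [-6, 0, -2], "angular": [0, 0, 0.54]}, {"fingers": 1, "xyz": [-8, 0, -2], "angular": [0, 0, 0.72]}, {"fingers": 1, "xyz": [-10, 0, -2], "angular": [0, 0, 0.9]}, {"fingers": 1, "xyz": [-12, 0, -2], "angular": [0, 0, 1.08]}, {"fingers": 1, "xyz": [-14, 0, -2], "angular": [0, 0, 1.26]}, {"fingers": 1, "xyz": [-15.5, 0, -2], "angular": [0, 0, 1.44]}, {"fingers": 1, "xyz": [-15.5, 0, -2], "angular": [0, 0, 1.6]}, {"fingers": 1, "xyz": [-15.5, 0, -2], "angular": [0, 0, 1.645]}, {"fingers": 1, "xyz": [-15.5, 0, -2], "angular": [0, 0, 1.645]}, {"fingers": 1, "xyz": [-15.5, 0, -2], "angular": [0, 0, 1.645]}]'

```text
clock: 6.62
position: [0.5776, -0.0424, 0.1216]
ee_rot: [-2.19, -2.252, -0.0]
force: [0.1, 0.4, 0.1]
width: 0.143
```

```bash
python3 - <<'E'
from h import *
go([0.5775,-0.043,0.0265],1.5)
print(arm.observe()['joints'].round(2))
E
```

```text
shift cm [-0.06 -0.01  9.51] turn [-0.    -0.     0.002] | pos [ 0.5776 -0.0424  0.1216] t 6.62 w 0.143 F [0.1 0.4 0.1]
[-0.6   0.62  0.87  1.87 -0.59  0.93  0.58]
```

Emit:
jog_arm --moves '[{"fingers": 1, "xyz": [0, 0, 3], "angular": [0, 0, 0]}, {"fingers": 1, "xyz": [0, 0, 6], "angular": [0, 0, 0]}, {"fingers": 1, "xyz": [0, 0, 8], "angular": [0, 0, 0]}, {"fingers": 1, "xyz": [0, 0, 9], "angular": [0, 0, 0]}, {"fingers": 1, "xyz": [0, 0, 9.5], "angular": [0, 0, 0]}, {"fingers": 1, "xyz": [0, 0, 9.5], "angular": [0, 0, 0]}, {"fingers": 1, "xyz": [0, 0, 9.5], "angular": [0, 0, 0]}]'

```text
clock: 7.5
position: [0.5783, -0.0424, 0.0274]
ee_rot: [2.192, 2.25, 0.001]
force: [-0.2, 0.7, -0.2]
width: 0.142
```

Emit:
jog_arm --moves '[{"fingers": -1, "xyz": [0, 0, 0], "angular": [0, 0, 0]}, {"fingers": -1, "xyz": [0, 0, 0], "angular": [0, 0, 0]}, {"fingers": -1, "xyz": [0, 0, 0], "angular": [0, 0, 0]}, {"fingers": -1, "xyz": [0, 0, 0], "angular": [0, 0, 0]}, {"fingers": -1, "xyz": [0, 0, 0], "angular": [0, 0, 0]}, {"fingers": -1, "xyz": [0, 0, 0], "angular": [0, 0, 0]}, {"fingers": -1, "xyz": [0, 0, -2], "angular": [0, 0, 0]}, {"fingers": -1, "xyz": [0, 0, -6], "angular": [0, 0, 0]}, {"fingers": -1, "xyz": [0, 0, -12], "angular": [0, 0, 0]}, {"fingers": -1, "xyz": [0, 0, -15], "angular": [0, 0, 0]}, {"fingers": -1, "xyz": [0, 0, -15], "angular": [0, 0, 0]}, {"fingers": -1, "xyz": [0, 0, -15], "angular": [0, 0, 0]}]'

```text
clock: 9.0
position: [0.5774, -0.0421, 0.1768]
ee_rot: [-2.192, -2.25, -0.0]
force: [0.2, 0.7, -0.7]
width: 0.994
```

```bash
python3 - <<'E'
from h import *
c,a=grab('wrist','w3')
go([0.40,-0.338,0.2],90)
print(arm.observe()['joints'].round(2))
E
```

```text
shift cm [-29.12 -18.48  -2.36] turn [-1.000e-03 -1.000e-03 -1.545e+00] | pos [ 0.5772 -0.0421  0.1763] t 9.05 w 0.999 F [0.2 1.8 0.2]
[-0.64  0.56  0.93  1.82 -0.53  1.03  0.53]
```

View pics/w3.png

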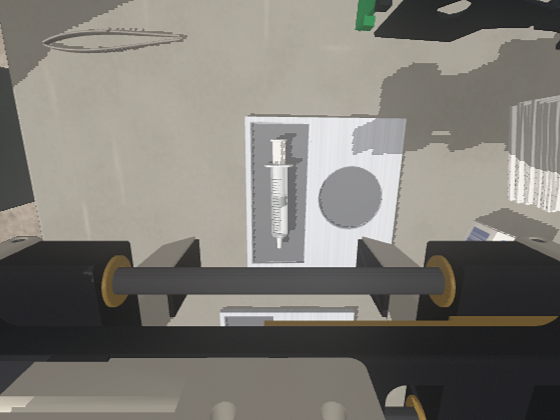

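The syringe lies fully inside the long pocket (pixels (279,140) to (279,247); pocket 252–310 by 124–262). Next is the vial.

Emit:
jog_arm --moves '[{"fingers": -1, "xyz": [-5, -3, 0], "angular": [0, 0, 0]}, {"fingers": -1, "xyz": [-10, -6, 0], "angular": [0, 0, 0]}, {"fingers": -1, "xyz": [-15, -9, 0], "angular": [0, 0, 0]}, {"fingers": -1, "xyz": [-20, -12, 0], "angular": [0, 0, 0]}, {"fingers": -1, "xyz": [-25, -15, 0], "angular": [0, 0, 0]}, {"fingers": -1, "xyz": [-29, -18, 0], "angular": [0, 0, 0]}, {"fingers": -1, "xyz": [-29.5, -18.5, 0], "angular": [0, 0, 0]}, {"fingers": -1, "xyz": [-29.5, -18.5, 0], "angular": [0, 0, 0]}, {"fingers": -1, "xyz": [-29.5, -18.5, 0], "angular": [0, 0, 0]}, {"fingers": -1, "xyz": [-29.5, -18.5, 0], "angular": [0, 0, 0]}]'

```text
clock: 10.3
position: [0.4015, -0.3408, 0.1764]
ee_rot: [-2.189, -2.252, -0.0]
force: [0.5, -0.4, -0.2]
width: 1.001
```

```bash
python3 - <<'E'
from h import *
c,a=grab('wrist','w4'); np.savez('w4.npz',K=c[0],R=c[1],o=c[2])
go([0.40,-0.342,0.2],0)
print(arm.observe()['joints'].round(2))
print(proj(c,[[.4,-.342,0],[.4,-.342,.077]]))
E
```

```text
shift cm [-0.09 -0.14 -2.35] turn [-0.    -0.     0.028] | pos [ 0.4013 -0.3411  0.1765] t 10.35 w 1.001 F [0.7 1.1 0.6]
[-0.07  0.47  0.94  1.95 -0.46  0.96  1.12]
[[275.90313566 196.05083274]
 [275.28121704 215.96439604]]
```

View pics/w4.png

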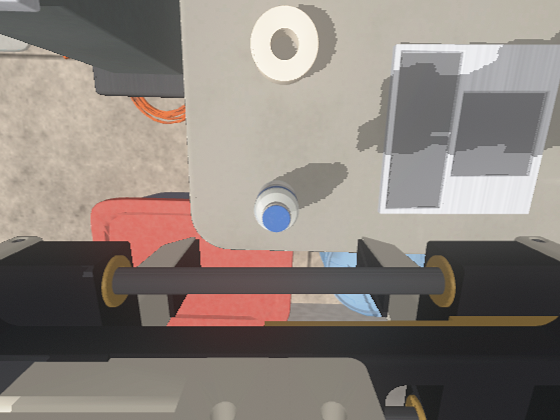

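```bash
python3 - <<'E'
from h import *
f=np.load('w4.npz'); c=(f['K'],f['R'],f['o']); im=cv2.imread('pics/w4.png'); hsv=cv2.cvtColor(im,cv2.COLOR_BGR2HSV)
def blob(m,x0,x1,y0,y1,z):
    mm=np.zeros(m.shape,np.uint8); mm[y0:y1,x0:x1]=m[y0:y1,x0:x1]*255
    k=max(cv2.findContours(mm,cv2.RETR_EXTERNAL,cv2.CHAIN_APPROX_NONE)[0],key=cv2.contourArea)
    return cv2.minEnclosingCircle(rays(c,k[:,0,:].astype(float),z)[:,:2].astype(np.float32))
blue=cv2.inRange(hsv,(100,120,100),(125,255,255))>0
print('cap',blob(blue,255,300,202,240,.077))
print('tape',blob((hsv[...,2]>205),240,330,0,90,.025))
c2=cam('top'); im=cv2.imread('pics/top0.png'); hsv=cv2.cvtColor(im,cv2.COLOR_BGR2HSV); c=c2
print('captop',blob(cv2.inRange(hsv,(95,100,80),(125,255,255))>0,366,395,245,275,.077))
go([0.40,-0.342,0.047],0)
E
```

```text
cap ((0.4006299674510956, -0.3442891538143158), 0.011716490611433983)
tape ((0.402964323759079, -0.19701676070690155), 0.03141479939222336)
captop ((0.3987855613231659, -0.34381288290023804), 0.012256951071321964)
shift cm [-0.09 -0.13 12.95] turn [-0.    -0.     0.028] | pos [ 0.4013 -0.3411  0.1765] t 10.35 w 1.001 F [0.7 1.1 0.6]
```

Emit:
jog_arm --moves '[{"fingers": -1, "xyz": [-0.3, -0.13, 1], "angular": [0, 0, 0]}, {"fingers": -1, "xyz": [-0.3, -0.13, 5], "angular": [0, 0, 0]}, {"fingers": -1, "xyz": [-0.3, -0.13, 9], "angular": [0, 0, 0]}, {"fingers": -1, "xyz": [-0.3, -0.13, 12], "angular": [0, 0, 0]}, {"fingers": -1, "xyz": [-0.3, -0.13, 13.3], "angular": [0, 0, 0]}, {"fingers": -1, "xyz": [-0.3, -0.13, 13.3], "angular": [0, 0, 0]}, {"fingers": -1, "xyz": [-0.3, -0.13, 13.3], "angular": [0, 0, 0]}]' --grip_force 20

```text
clock: 11.22
position: [0.3998, -0.3457, 0.0446]
ee_rot: [2.192, 2.249, 0.0]
force: [0.8, -0.3, 0.2]
width: 1.0
```

Emit:
jog_arm --moves '[{"fingers": 1, "xyz": [0, 0, 0], "angular": [0, 0, 0]}, {"fingers": 1, "xyz": [0, 0, 0], "angular": [0, 0, 0]}, {"fingers": 1, "xyz": [0, 0, 0], "angular": [0, 0, 0]}, {"fingers": 1, "xyz": [0, 0, 0], "angular": [0, 0, 0]}, {"fingers": 1, "xyz": [0, 0, 0], "angular": [0, 0, 0]}, {"fingers": 1, "xyz": [0, 0, 0], "angular": [0, 0, 0]}, {"fingers": 1, "xyz": [0, 0, 0], "angular": [0, 0, 0]}, {"fingers": 1, "xyz": [0, 0, 0], "angular": [0, 0, 0]}]'

```text
clock: 12.22
position: [0.3993, -0.3451, 0.0437]
ee_rot: [-2.192, -2.25, -0.0]
force: [0.3, -0.1, 0.4]
width: 0.467
```

Emit:
jog_arm --moves '[{"fingers": 1, "xyz": [0, 0, -1], "angular": [0, 0, 0]}, {"fingers": 1, "xyz": [0, 0, -3], "angular": [0, 0, 0]}, {"fingers": 1, "xyz": [0, 0, -6], "angular": [0, 0, 0]}, {"fingers": 1, "xyz": [0, 0, -8], "angular": [0, 0, 0]}, {"fingers": 1, "xyz": [0, 0, -8], "angular": [0, 0, 0]}, {"fingers": 1, "xyz": [0, 0, -8], "angular": [0, 0, 0]}]'

```text
clock: 12.98
position: [0.3992, -0.3447, 0.1234]
ee_rot: [-2.192, -2.25, -0.0]
force: [0.1, 0.3, -0.8]
width: 0.466
```

```bash
python3 - <<'E'
from h import *
go([0.656,-0.0415,0.125],1.5)
E
```

```text
shift cm [29.63 26.47 -0.15] turn [-0.    -0.001  0.   ] | pos [ 0.3992 -0.3447  0.1234] t 12.97 w 0.466 F [ 0.1  0.3 -0.8]
```

Emit:
jog_arm --moves '[{"fingers": 1, "xyz": [3, 2.7, 0], "angular": [0, 0, 0]}, {"fingers": 1, "xyz": [7, 6.3, 0], "angular": [0, 0, 0]}, {"fingers": 1, "xyz": [11, 9.9, 0], "angular": [0, 0, 0]}, {"fingers": 1, "xyz": [15, 13.5, 0], "angular": [0, 0, 0]}, {"fingers": 1, "xyz": [19, 17.1, 0], "angular": [0, 0, 0]}, {"fingers": 1, "xyz": [23, 20.7, 0], "angular": [0, 0, 0]}, {"fingers": 1, "xyz": [27, 24.3, 0], "angular": [0, 0, 0]}, {"fingers": 1, "xyz": [29.6, 26.5, 0], "angular": [0, 0, 0]}, {"fingers": 1, "xyz": [29.6, 26.5, 0], "angular": [0, 0, 0]}, {"fingers": 1, "xyz": [29.6, 26.5, 0], "angular": [0, 0, 0]}, {"fingers": 1, "xyz": [29.6, 26.5, 0], "angular": [0, 0, 0]}]'

```text
clock: 14.35
position: [0.6556, -0.0439, 0.1235]
ee_rot: [-2.195, -2.247, 0.001]
force: [0.9, -0.1, -0.5]
width: 0.463
```

```bash
python3 - <<'E'
from h import *
go([0.656,-0.0415,0.0485],1.5)
E
```

```text
shift cm [0.24 0.05 7.5 ] turn [-0.001  0.    -0.003] | pos [ 0.6556 -0.0439  0.1235] t 14.35 w 0.463 F [ 0.9 -0.1 -0.5]
```

Emit:
jog_arm --moves '[{"fingers": 1, "xyz": [0.2, 0, 2], "angular": [0, 0, 0]}, {"fingers": 1, "xyz": [0.2, 0, 4.5], "angular": [0, 0, 0]}, {"fingers": 1, "xyz": [0.2, 0, 6], "angular": [0, 0, 0]}, {"fingers": 1, "xyz": [0.2, 0, 7], "angular": [0, 0, 0]}, {"fingers": 1, "xyz": [0.2, 0, 7.5], "angular": [0, 0, 0]}, {"fingers": 1, "xyz": [0.2, 0, 7.5], "angular": [0, 0, 0]}, {"fingers": 1, "xyz": [0.2, 0, 7.5], "angular": [0, 0, 0]}]'

```text
clock: 15.22
position: [0.6569, -0.0405, 0.0494]
ee_rot: [2.192, 2.249, 0.001]
force: [-0.1, 0.6, -1.3]
width: 0.462
```

Emit:
jog_arm --moves '[{"fingers": -1, "xyz": [0, 0, 0], "angular": [0, 0, 0]}, {"fingers": -1, "xyz": [0, 0, 0], "angular": [0, 0, 0]}, {"fingers": -1, "xyz": [0, 0, 0], "angular": [0, 0, 0]}, {"fingers": -1, "xyz": [0, 0, 0], "angular": [0, 0, 0]}, {"fingers": -1, "xyz": [0, 0, 0], "angular": [0, 0, 0]}, {"fingers": -1, "xyz": [0, 0, -2], "angular": [0, 0, 0]}, {"fingers": -1, "xyz": [0, 0, -5], "angular": [0, 0, 0]}, {"fingers": -1, "xyz": [0, 0, -9], "angular": [0, 0, 0]}, {"fingers": -1, "xyz": [0, 0, -12], "angular": [0, 0, 0]}, {"fingers": -1, "xyz": [0, 0, -13], "angular": [0, 0, 0]}, {"fingers": -1, "xyz": [0, 0, -13], "angular": [0, 0, 0]}, {"fingers": -1, "xyz": [0, 0, -13], "angular": [0, 0, 0]}]'

```text
clock: 16.73
position: [0.6559, -0.04, 0.1777]
ee_rot: [-2.191, -2.249, 0.001]
force: [0.0, -0.1, -0.6]
width: 1.0
```

```bash
python3 - <<'E'
from h import *
c,a=grab('wrist','w5')
go([0.402,-0.197,0.15],0)
E
```

```text
shift cm [-15.03 -25.78   2.8 ] turn [-0.002 -0.     0.026] | pos [ 0.6558 -0.0401  0.1776] t 16.77 w 1.0 F [-0.6  1.8  0.7]
```

View pics/w5.png

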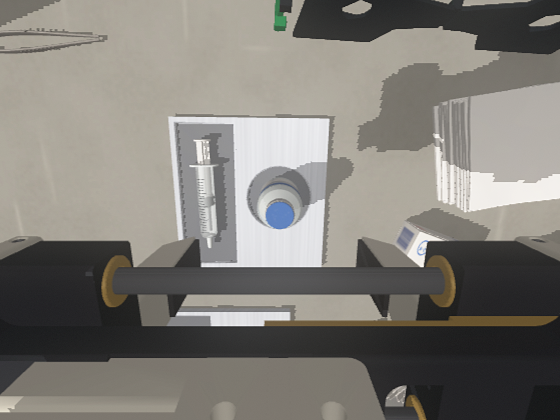

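The vial stands upright inside the round pocket (cap at (280,214); pocket ring visible all round), with the syringe undisturbed. Now the tape.

Emit:
jog_arm --moves '[{"fingers": -1, "xyz": [-2.5, -4.3, 0], "angular": [0, 0, 0]}, {"fingers": -1, "xyz": [-5, -8.6, 0], "angular": [0, 0, 0]}, {"fingers": -1, "xyz": [-7.5, -12.9, 0], "angular": [0, 0, 0]}, {"fingers": -1, "xyz": [-10, -17.2, 0], "angular": [0, 0, 0]}, {"fingers": -1, "xyz": [-12.5, -21.5, 0], "angular": [0, 0, 0]}, {"fingers": -1, "xyz": [-15, -25.8, 3], "angular": [0, 0, 0]}, {"fingers": -1, "xyz": [-15, -25.8, 8], "angular": [0, 0, 0]}, {"fingers": -1, "xyz": [-15, -25.8, 10], "angular": [0, 0, 0]}, {"fingers": -1, "xyz": [-15, -25.8, 10], "angular": [0, 0, 0]}, {"fingers": -1, "xyz": [-15, -25.8, 10], "angular": [0, 0, 0]}]'

```text
clock: 18.02
position: [0.4026, -0.1973, 0.0792]
ee_rot: [2.192, 2.25, -0.0]
force: [0.6, -0.4, 0.0]
width: 0.997
```

```bash
python3 - <<'E'
from h import *
go([0.402,-0.197,0.025],1.5)
E
```

```text
shift cm [ 0.03 -0.06  5.42] turn [ 0.  0. -0.] | pos [ 0.4026 -0.1973  0.0792] t 18.02 w 0.997 F [ 0.6 -0.4  0. ]
```

Emit:
jog_arm --moves '[{"fingers": -1, "xyz": [0, 0, 2], "angular": [0, 0, 0]}, {"fingers": -1, "xyz": [0, 0, 4], "angular": [0, 0, 0]}, {"fingers": -1, "xyz": [0, 0, 5.4], "angular": [0, 0, 0]}, {"fingers": -1, "xyz": [0, 0, 5.4], "angular": [0, 0, 0]}, {"fingers": 1, "xyz": [0, 0, 5.4], "angular": [0, 0, 0]}, {"fingers": 1, "xyz": [0, 0, 5.4], "angular": [0, 0, 0]}, {"fingers": 1, "xyz": [0, 0, 5.4], "angular": [0, 0, 0]}, {"fingers": 1, "xyz": [0, 0, 5.4], "angular": [0, 0, 0]}, {"fingers": 1, "xyz": [0, 0, 5.4], "angular": [0, 0, 0]}, {"fingers": 1, "xyz": [0, 0, 5.4], "angular": [0, 0, 0]}]'

```text
clock: 19.27
position: [0.4027, -0.1969, 0.025]
ee_rot: [2.192, 2.25, 0.001]
force: [1.2, 0.7, 5.8]
width: 0.659
```

Emit:
jog_arm --moves '[{"fingers": 1, "xyz": [0, 0, -1], "angular": [0, 0, 0]}, {"fingers": 1, "xyz": [0, 0, -3], "angular": [0, 0, 0]}, {"fingers": 1, "xyz": [0, 0, -6], "angular": [0, 0, 0]}, {"fingers": 1, "xyz": [0, 0, -8], "angular": [0, 0, 0]}, {"fingers": 1, "xyz": [0, 0, -8], "angular": [0, 0, 0]}, {"fingers": 1, "xyz": [0, 0, -8], "angular": [0, 0, 0]}]'

```text
clock: 20.02
position: [0.4023, -0.1967, 0.1045]
ee_rot: [-2.192, -2.25, -0.0]
force: [0.3, -0.1, -0.6]
width: 0.66
```

```bash
python3 - <<'E'
from h import *
go([0.625,-0.269,0.105],1.5)
E
```

```text
shift cm [-7.81 22.08 -0.06] turn [-0. -0. -0.] | pos [ 0.4023 -0.1967  0.1045] t 20.02 w 0.66 F [ 0.3 -0.1 -0.6]
```

Emit:
jog_arm --moves '[{"fingers": 1, "xyz": [-1.4, 4, 0], "angular": [0, 0, 0]}, {"fingers": 1, "xyz": [-2.8, 8, 0], "angular": [0, 0, 0]}, {"fingers": 1, "xyz": [-4.2, 12, 0], "angular": [0, 0, 0]}, {"fingers": 1, "xyz": [-5.6, 16, 0], "angular": [0, 0, 0]}, {"fingers": 1, "xyz": [-7, 20, 0], "angular": [0, 0, 0]}, {"fingers": 1, "xyz": [-7.8, 22.1, 0], "angular": [0, 0, 0]}, {"fingers": 1, "xyz": [-7.8, 22.1, 0], "angular": [0, 0, 0]}, {"fingers": 1, "xyz": [-7.8, 22.1, 0], "angular": [0, 0, 0]}, {"fingers": 1, "xyz": [-7.8, 22.1, 0], "angular": [0, 0, 0]}]'

```text
clock: 21.15
position: [0.6244, -0.2689, 0.1045]
ee_rot: [-2.192, -2.248, -0.0]
force: [-0.9, 0.5, -1.7]
width: 0.659
```

```bash
python3 - <<'E'
from h import *
go([0.625,-0.269,0.0298],1.5)
c,a=grab('wrist','w6')
E
```

```text
shift cm [-0.01  0.07  7.47] turn [-0.001 -0.001 -0.001] | pos [ 0.6244 -0.2689  0.1045] t 21.15 w 0.659 F [-0.9  0.5 -1.7]
```

View pics/w6.png

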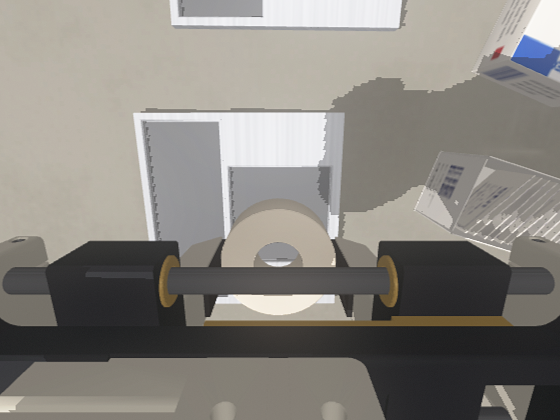

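The tape is held level between the jaws (centre about (279,257)), with the square pocket below it.

Emit:
jog_arm --moves '[{"fingers": 1, "xyz": [0, 0.05, 2], "angular": [0, 0, 0]}, {"fingers": 1, "xyz": [0, 0.05, 4.5], "angular": [0, 0, 0]}, {"fingers": 1, "xyz": [0, 0.05, 6], "angular": [0, 0, 0]}, {"fingers": 1, "xyz": [0, 0.05, 7], "angular": [0, 0, 0]}, {"fingers": 1, "xyz": [0, 0.05, 7.45], "angular": [0, 0, 0]}, {"fingers": 1, "xyz": [0, 0.05, 7.45], "angular": [0, 0, 0]}, {"fingers": 1, "xyz": [0, 0.05, 7.45], "angular": [0, 0, 0]}]'

```text
clock: 22.08
position: [0.6263, -0.2695, 0.0309]
ee_rot: [2.192, 2.249, 0.001]
force: [0.7, -0.7, -0.0]
width: 0.658
```

Emit:
jog_arm --moves '[{"fingers": -1, "xyz": [0, 0, 0], "angular": [0, 0, 0]}, {"fingers": -1, "xyz": [0, 0, 0], "angular": [0, 0, 0]}, {"fingers": -1, "xyz": [0, 0, 0], "angular": [0, 0, 0]}, {"fingers": -1, "xyz": [0, 0, 0], "angular": [0, 0, 0]}, {"fingers": -1, "xyz": [0, 0, 0], "angular": [0, 0, 0]}, {"fingers": -1, "xyz": [0, 0, -2], "angular": [0, 0, 0]}, {"fingers": -1, "xyz": [0, 0, -5], "angular": [0, 0, 0]}, {"fingers": -1, "xyz": [0, 0, -9], "angular": [0, 0, 0]}, {"fingers": -1, "xyz": [0, 0, -13], "angular": [0, 0, 0]}, {"fingers": -1, "xyz": [0, 0, -15], "angular": [0, 0, 0]}, {"fingers": -1, "xyz": [0, 0, -15], "angular": [0, 0, 0]}, {"fingers": -1, "xyz": [0, 0, -15], "angular": [0, 0, 0]}]'

```text
clock: 23.58
position: [0.6254, -0.2686, 0.179]
ee_rot: [-2.191, -2.249, 0.0]
force: [0.2, -0.6, -0.3]
width: 1.002
```

```bash
python3 - <<'E'
from h import *
c,a=grab('wrist','w7')
go([0.4155,0.105,0.15],93.5)
print(arm.observe()['joints'].round(2))
E
```

```text
shift cm [ 37.88 -20.     2.95] turn [-3.000e-03  1.000e-03  1.536e+00] | pos [ 0.6253 -0.2686  0.1787] t 23.62 w 1.002 F [-0.5  0.  -0.2]
[-0.18  0.71  0.87  1.55 -0.57  1.16  0.84]
```

View pics/w7.png

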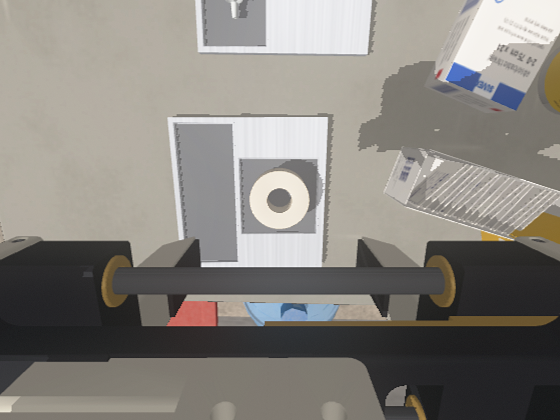

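The tape lies flat inside the square pocket (tape at (279,198); pocket 240–318 by 158–234). Next the forceps. I'll turn so that the camera stays on the robot side, away from the instrument tray.

Emit:
jog_arm --moves '[{"fingers": -1, "xyz": [4, -3, -1], "angular": [0, 0, -0.17]}, {"fingers": -1, "xyz": [8, -6, -1], "angular": [0, 0, -0.34]}, {"fingers": -1, "xyz": [12, -9, -1], "angular": [0, 0, -0.51]}, {"fingers": -1, "xyz": [16, -12, -1], "angular": [0, 0, -0.68]}, {"fingers": -1, "xyz": [20, -15, -1], "angular": [0, 0, -0.85]}, {"fingers": -1, "xyz": [24, -18, -1], "angular": [0, 0, -1.02]}, {"fingers": -1, "xyz": [28, -20, -1], "angular": [0, 0, -1.19]}, {"fingers": -1, "xyz": [32, -20, -1], "angular": [0, 0, -1.36]}, {"fingers": -1, "xyz": [35, -20, 0], "angular": [0, 0, -1.53]}, {"fingers": -1, "xyz": [37.8, -20, 1], "angular": [0, 0, -1.6]}, {"fingers": -1, "xyz": [37.8, -20, 1], "angular": [0, 0, -1.6]}, {"fingers": -1, "xyz": [37.8, -20, 1], "angular": [0, 0, -1.6]}]'

```text
clock: 25.12
position: [0.416, 0.1028, 0.1698]
ee_rot: [0.083, -3.14, 0.002]
force: [-0.0, 0.8, 0.6]
width: 1.005
```

```bash
python3 - <<'E'
from h import *
c,a=grab('wrist','w8'); np.savez('w8.npz',K=c[0],R=c[1],o=c[2])
go([0.4155,0.105,0.021],93.5)
print(arm.observe()['joints'].round(2))
E
```

```text
shift cm [ 0.05  0.26 14.9 ] turn [-0.001 -0.001 -0.009] | pos [0.4162 0.1026 0.17  ] t 25.18 w 1.001 F [-0.2 -0.7  0.7]
[-0.83  0.22  0.55  2.15 -0.15  0.81  1.44]
```

View pics/w8.png

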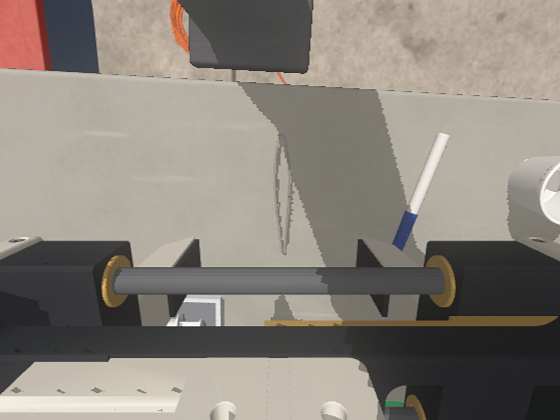

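```bash
python3 - <<'E'
from h import *
f=np.load('w8.npz'); c=(f['K'],f['R'],f['o'])
P=rays(c,[[282,134],[286,254],[274.5,190],[292.5,190]],.005)[:,:2];d=P[1]-P[0];print(P.round(4),P[:2].mean(0),P[2:].mean(0),np.linalg.norm(d),np.degrees(np.arctan2(d[1],d[0])))
m=P[:2].mean(0); go([m[0],m[1],.021],90+np.degrees(np.arctan2(d[1],d[0])))
E
```

```text
[[0.3507 0.103 ]
 [0.4817 0.1149]
 [0.4088 0.0983]
 [0.4078 0.1174]] [0.41623064 0.10895694] [0.40830127 0.1078436 ] 0.13154394044012205 5.196270008845857
shift cm [-0.05  0.65 14.9 ] turn [-0.001 -0.001 -0.038] | pos [0.4162 0.1026 0.17  ] t 25.18 w 1.001 F [-0.2 -0.7  0.7]
```

Emit:
jog_arm --moves '[{"fingers": -1, "xyz": [0, 0.55, 2], "angular": [0, 0, -0.03]}, {"fingers": -1, "xyz": [0, 0.55, 6], "angular": [0, 0, -0.03]}, {"fingers": -1, "xyz": [0, 0.55, 10], "angular": [0, 0, -0.03]}, {"fingers": -1, "xyz": [0, 0.55, 10], "angular": [0, 0, -0.03]}, {"fingers": -1, "xyz": [0, 0.55, 10], "angular": [0, 0, -0.03]}]'

```text
clock: 25.8
position: [0.4166, 0.1085, 0.0713]
ee_rot: [-0.131, 3.138, 0.0]
force: [0.4, -0.7, 0.9]
width: 1.003
```

```bash
python3 - <<'E'
from h import *
go([0.416,0.1075,0.021],94.8)
E
```

```text
shift cm [ 0.07 -0.09  5.03] turn [ 0.     0.001 -0.   ] | pos [0.4166 0.1085 0.0713] t 25.8 w 1.003 F [ 0.4 -0.7  0.9]
```

Emit:
jog_arm --moves '[{"fingers": -1, "xyz": [0, -0.1, 2], "angular": [0, 0, 0]}, {"fingers": -1, "xyz": [0, -0.1, 4], "angular": [0, 0, 0]}, {"fingers": -1, "xyz": [0, -0.1, 5], "angular": [0, 0, 0]}, {"fingers": -1, "xyz": [0, -0.1, 5], "angular": [0, 0, 0]}, {"fingers": 1, "xyz": [0, -0.1, 5], "angular": [0, 0, 0]}, {"fingers": 1, "xyz": [0, -0.1, 5], "angular": [0, 0, 0]}, {"fingers": 1, "xyz": [0, -0.1, 5], "angular": [0, 0, 0]}, {"fingers": 1, "xyz": [0, -0.1, 5], "angular": [0, 0, 0]}, {"fingers": 1, "xyz": [0, -0.1, 5], "angular": [0, 0, 0]}, {"fingers": 1, "xyz": [0, -0.1, 5], "angular": [0, 0, 0]}, {"fingers": 1, "xyz": [0, -0.1, 5], "angular": [0, 0, 0]}, {"fingers": 1, "xyz": [0, -0.1, 5], "angular": [0, 0, 0]}]'

```text
clock: 27.3
position: [0.416, 0.108, 0.0202]
ee_rot: [0.134, -3.139, 0.0]
force: [-0.1, -1.2, -1.5]
width: 0.186
```

Emit:
jog_arm --moves '[{"fingers": 1, "xyz": [0, 0, 0], "angular": [0, 0, 0]}, {"fingers": 1, "xyz": [0, 0, 0], "angular": [0, 0, 0]}, {"fingers": 1, "xyz": [0, 0, -1], "angular": [0, 0, 0]}, {"fingers": 1, "xyz": [0, 0, -3], "angular": [0, 0, 0]}, {"fingers": 1, "xyz": [0, 0, -6], "angular": [0, 0, 0]}, {"fingers": 1, "xyz": [0, 0, -10], "angular": [0, 0, 0]}, {"fingers": 1, "xyz": [0, 0, -12], "angular": [0, 0, 0]}, {"fingers": 1, "xyz": [0, 0, -12], "angular": [0, 0, 0]}, {"fingers": 1, "xyz": [0, 0, -12], "angular": [0, 0, 0]}]'

```text
clock: 28.42
position: [0.4155, 0.108, 0.14]
ee_rot: [0.134, -3.138, -0.0]
force: [-1.0, 1.0, -0.0]
width: 0.184
```

```bash
python3 - <<'E'
from h import *
go([0.547,-0.2705,0.14],1.5)
c,a=grab('wrist','w9'); print(arm.observe()['joints'].round(2))
E
```

```text
shift cm [-9.870e+00 -3.883e+01 -1.000e-02] turn [ 0.    -0.    -1.512] | pos [0.4155 0.108  0.14  ] t 28.43 w 0.184 F [-1.  1. -0.]
[-0.83  0.27  0.55  2.19 -0.21  0.73  1.52]
```

View pics/w9.png

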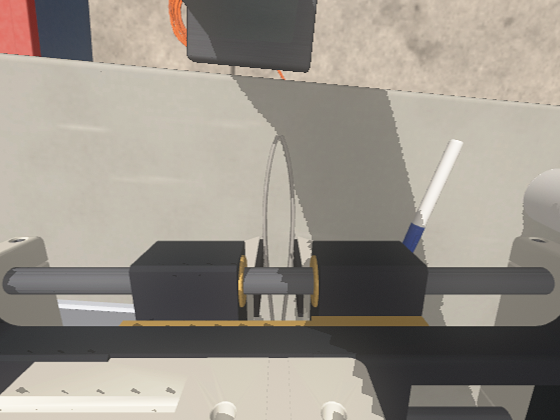

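Emit:
jog_arm --moves '[{"fingers": 1, "xyz": [0, -4, 0], "angular": [0, 0, 0]}, {"fingers": 1, "xyz": [0, -8, 0], "angular": [0, 0, 0]}, {"fingers": 1, "xyz": [-1, -12, 0], "angular": [0, 0, 0.17]}, {"fingers": 1, "xyz": [-2, -16, 0], "angular": [0, 0, 0.34]}, {"fingers": 1, "xyz": [-3, -20, 0], "angular": [0, 0, 0.51]}, {"fingers": 1, "xyz": [-4, -24, 0], "angular": [0, 0, 0.68]}, {"fingers": 1, "xyz": [-5, -28, 0], "angular": [0, 0, 0.85]}, {"fingers": 1, "xyz": [-6, -32, 0], "angular": [0, 0, 1.02]}, {"fingers": 1, "xyz": [-7, -35, 0], "angular": [0, 0, 1.19]}, {"fingers": 1, "xyz": [-8, -37, 0], "angular": [0, 0, 1.36]}, {"fingers": 1, "xyz": [-9.9, -38.8, 0], "angular": [0, 0, 1.53]}, {"fingers": 1, "xyz": [-9.9, -38.8, 0], "angular": [0, 0, 1.63]}]'

```text
clock: 29.98
position: [0.548, -0.2716, 0.1387]
ee_rot: [-2.198, -2.244, 0.004]
force: [-0.7, -0.7, -0.3]
width: 0.187
```

Emit:
jog_arm --moves '[{"fingers": 1, "xyz": [0, 0, 0], "angular": [0, 0, 0]}, {"fingers": 1, "xyz": [0, 0, 4], "angular": [0, 0, 0]}, {"fingers": 1, "xyz": [0, 0, 5], "angular": [0, 0, 0]}, {"fingers": 1, "xyz": [0, 0, 5], "angular": [0, 0, 0]}, {"fingers": 1, "xyz": [0, 0, 5], "angular": [0, 0, 0]}]'

```text
clock: 30.6
position: [0.548, -0.2707, 0.0913]
ee_rot: [2.191, 2.25, 0.001]
force: [-0.4, 0.4, 0.1]
width: 0.189
```

```bash
python3 - <<'E'
from h import *
go([0.547,-0.271,0.026],1.6)
c,a=grab('wrist','w10')
E
```

```text
shift cm [-0.02 -0.11  6.53] turn [ 0.001  0.001 -0.002] | pos [ 0.548  -0.2707  0.0913] t 30.6 w 0.189 F [-0.4  0.4  0.1]
```

View pics/w10.png

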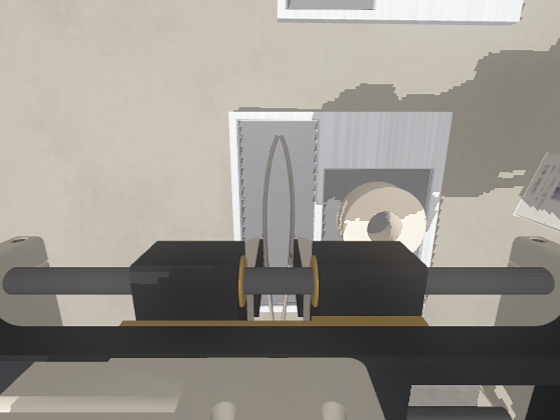

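```bash
python3 - <<'E'
from h import *
c=cam('wrist'); print(rays(c,[[279,136]],.076),rays(c,[[279,120]],.008))
E
```

```text
[[ 0.54769342 -0.20346558  0.076     ]] [[ 0.54777872 -0.19366502  0.008     ]]
```

Emit:
jog_arm --moves '[{"fingers": 1, "xyz": [0, -0.1, 2], "angular": [0, 0, 0]}, {"fingers": 1, "xyz": [0, -0.1, 4], "angular": [0, 0, 0]}, {"fingers": 1, "xyz": [0, -0.1, 5.5], "angular": [0, 0, 0]}, {"fingers": 1, "xyz": [0, -0.1, 6.2], "angular": [0, 0, 0]}, {"fingers": 1, "xyz": [0, -0.1, 6.6], "angular": [0, 0, 0]}, {"fingers": 1, "xyz": [0, -0.1, 6.6], "angular": [0, 0, 0]}, {"fingers": 1, "xyz": [0, -0.1, 6.6], "angular": [0, 0, 0]}, {"fingers": 1, "xyz": [0, -0.1, 6.6], "angular": [0, 0, 0]}]'

```text
clock: 31.65
position: [0.5468, -0.2703, 0.0245]
ee_rot: [2.192, 2.25, 0.0]
force: [-0.7, -0.8, 0.1]
width: 0.188
```

Emit:
jog_arm --moves '[{"fingers": 0.45, "xyz": [0, 0, 0], "angular": [0, 0, 0]}, {"fingers": 0.45, "xyz": [0, 0, 0], "angular": [0, 0, 0]}, {"fingers": 0.45, "xyz": [0, 0, 0], "angular": [0, 0, 0]}, {"fingers": 0.45, "xyz": [0, 0, 0], "angular": [0, 0, 0]}, {"fingers": 0.45, "xyz": [0, 0, -1], "angular": [0, 0, 0]}, {"fingers": 0.45, "xyz": [0, 0, -3], "angular": [0, 0, 0]}, {"fingers": -1, "xyz": [0, 0, -6], "angular": [0, 0, 0]}, {"fingers": -1, "xyz": [0, 0, -11], "angular": [0, 0, 0]}, {"fingers": -1, "xyz": [0, 0, -16], "angular": [0, 0, 0]}, {"fingers": -1, "xyz": [0, 0, -18], "angular": [0, 0, 0]}, {"fingers": -1, "xyz": [0, 0, -18], "angular": [0, 0, 0]}, {"fingers": -1, "xyz": [0, 0, -18], "angular": [0, 0, 0]}]'

```text
clock: 33.15
position: [0.5461, -0.2695, 0.2032]
ee_rot: [-2.191, -2.249, 0.0]
force: [-1.1, -0.4, 0.2]
width: 0.88
```

```bash
python3 - <<'E'
from h import *
c,a=grab('wrist','w11')
go([0.547,-0.271,0.026],1.6)
E
```

```text
shift cm [-0.17  0.13 17.69] turn [-0.002 -0.001 -0.002] | pos [ 0.546  -0.2696  0.2029] t 33.2 w 0.923 F [ 0.5 -0.6  0.6]
```

View pics/w11.png

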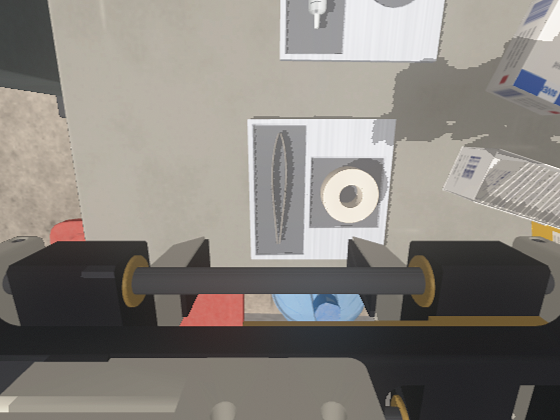

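The forceps lie fully in the long pocket ((280,134)–(282,242); pocket 255–305 by 125–255), with the tape beside them. One last overall look.

```bash
python3 - <<'E'
from h import *
c,a=grab('side'); c,b=grab('top')
cv2.imwrite('pics/f.png',np.hstack([a[120:400,150:450],b[130:410,130:430]]))
E
```

```text
(no output)
```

View pics/f.png

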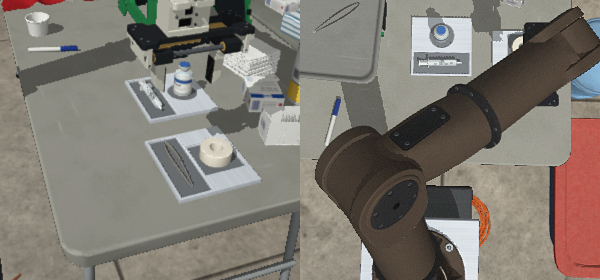

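The side and top views show all four items in their pockets, the vial upright, the marker in its place, and the gripper clear above.

```bash
python3 -c "
from cell import job; print(job.sign_off())"
```

```text
the job is handed in; nothing more can be done
None
```

Both kits are made up, and I handed the job in at about 33 s of the 128 s allowed.

- **Injection tray:** the syringe is in the long pocket and the vial stands upright in the round pocket. I placed the syringe first, because the gripper body would have hit the standing vial if the vial had gone in before it.
- **Dressing tray:** the tape roll is flat in the square pocket, and the forceps were laid in the long pocket after it.

**Last checks:** the final wrist, side and top views show all four items inside their pockets, the marker where it was, and the gripper open and clear at 0.2 m height. The arm hides part of the dressing tray in the top view, so that tray is confirmed by the wrist and side views only. Sitting fully down was judged from those pictures and the release heights, not measured.

**Small disagreements:**
- The tape's grip width read about 61 mm against 62 mm, and the forceps' about 17 mm against 19 mm.
- The views put the forceps between 0.104 and 0.109 m in y.

None of these affected the result. Wrist force readings at the end of each move stayed under about 6 N.

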